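# Open the suction filter box

## Task

The filter in the suction box with the plain cover is due for a change. Turn both turn buttons of that box aside by about a quarter turn while its cover is still in place, then lift the cover out by its handle and lay it flat, handle up, on the floor of the steel tray, lengthwise. Leave the cover of the other box, the one with slots, where it is.

Things in the scene. Friction and masses are not known exactly. Their poses are not given: they have to be found in the camera images.
- plain_box: white suction filter box, fixed, 176 x 96 x 42 mm (x, y, z); its recess, 6 mm deep, holds the plain cover, and steel turn buttons at both ends of the cover lock it in. Origin: centre of its underside, on the counter. x: long axis, within 15 degrees of straight away from the robot; z up. A like box near by has a slotted cover.
- plain_button_near_grip (a point): turn button pivoting at x = -68, y = 0 mm of the box: tongue 28 mm long over the cover's edge; on the pivot a wing 22 long, 12 wide, 34 mm high above the box top, pinched across its width. Point: on the vertical pivot axis, 24 mm above the box top. x: along wing and tongue, pivot to tip (the box's +x when straight); z up. Starts within 15 degrees of straight.
- plain_button_far_grip (a point): the like button at x = +68, y = 0 mm of the box; same point and axes, its x the box's -x when straight. Each turns about z by up to 100 degrees either way against light friction (0.03 N m) and stays where it is left. The cover is free when both are past about 57 degrees; a quarter turn is fully aside.
- plain_cover_grip (a point): grey cover without slots, 100 x 66 x 6 mm, 0.08 to 0.17 kg, loose in the recess with 2 mm play all round, flush with the box top; lifts straight up. Its bridge handle has a black bar 54 x 12 x 14 mm (x, y, z), 22 mm clear of the cover. Point: the bar's centre, 35 mm above the cover's underside. x: long side and bar (along the box's x in the box); y: across the bar, to grasp; z up.
- slotted_cover_grip (a point): the same point on the other box's cover, which has two rows of dark slots and is otherwise the same; leave it alone.
- tray_floor (a point): empty steel tray, fixed, outer 118 x 208 mm, rim 15 mm high, flat floor 94 x 186 mm, 2 mm above the counter. Point: centre of the floor. x: across; y: along the long side, within 15 degrees of the robot's straight ahead or back; z up. The cover fits flat only with its 100 mm side along y.

How it is judged:
On the way:
1. both turn buttons of the plain-covered box are turned aside (more than 60 degrees) with its cover still in place (angle between the x axis of each of plain_button_near_grip, plain_button_far_grip and the x axis of plain_box, either way round above 1.05 rad and horizontal distance between plain_cover_grip and plain_box below 0.012 m and z of plain_cover_grip in the frame of plain_box below 0.079 m), for 0.2 s.
At the end, for the whole second after the job is handed in: the plain cover lies flat (7 degrees) on the tray floor, handle up, within 20 mm of the tray centre across and 55 mm along, long side within 20 degrees of the tray's; both turn buttons of its box still over 60 degrees aside; the slotted cover within 15 mm of its start (x of plain_cover_grip in the frame of tray_floor between -0.02 and 0.02 m and y of plain_cover_grip in the frame of tray_floor between -0.055 and 0.055 m and z of plain_cover_grip in the frame of tray_floor between 0.03 and 0.041 m and angle between plain_cover_grip's own z axis and vertical below 0.12 rad and angle between the x axis of plain_cover_grip and the y axis of tray_floor, either way round below 0.35 rad and angle between the x axis of each of plain_button_near_grip, plain_button_far_grip and the x axis of plain_box, either way round above 1.05 rad and distance of slotted_cover_grip from where it was at the start of the episode below 0.015 m); the robot touches nothing.
It fails at once if the slotted cover is moved more than 20 mm (distance of slotted_cover_grip from where it was at the start of the episode above 0.02 m).
It also fails if it takes over 72 s, if anything falls off the work surface, if the arm or the gripper's body presses on something with over 40 N, if the wrist force passes 120 N, or if a joint passes its speed limit or range.

## Robot

A 6-joint arm with a two-finger parallel gripper is mounted at the origin on a cart in front of the work surface, level with it; the furniture and walls round the work are solid. World frame = base frame: x ahead of the robot, y to its left, z up, the work surface at z = 0. Lengths are in m, angles in rad, forces in N, time in s.
With the tool pointing down it reaches from about 0.2 to 0.875 m from the base axis. Payload 3.4 kg.
Tool frame: the origin (TCP) lies midway between the tips of the shut fingers; the grasp point (between the pads) lies 19 mm behind it; z points along the fingers, y is the line along which they close (so a half turn about z gives the same grasp; the last joint's range is limited). The gripper opens to 94 mm and grips with 3 to 60 N. Pads are 16 mm wide; open, the fingers measure 119 mm over their backs; the gripper's body (75 mm by 177 mm) begins 78 mm behind the grasp point.
Start: joints at [-1.385, 0.276, 1.505, -0, 1.361, -0.121], TCP at [0.174, -0.548, 0.205] pointing down, gripper open.
Joint ranges: [-2.89, 2.89], [-0.75, 2.08], [0.22, 2.7], [-1.18, 4.32], [0.11, 2.71], [-2.7, 2.7]. Speed limits (rad/s): [2.57, 2.57, 3.14, 3.14, 3.14, 3.14].

## Interface

Orientations are given as a unit quaternion [x, y, z, w].
In Python, from cell import bot gives the robot as it stands.
- The arm moves only by the tool step_arm, never from a script. Its argument "steps" is one flat list of numbers, 7 for each row, row after row: the turn, a rotation vector about the tool's x, y, z in rad, then the shift along the tool's x, y, z in cm, then the opening, from 0 (shut) to 1 (fully open). In form: [rx, ry, rz, dx, dy, dz, claw, rx, ry, rz, dx, dy, dz, claw, ...]. A call has 1 to 20 rows; each row shifts and turns the commanded pose from where the row before left it, along the tool's axes as they then stand; what a row does not reach is not made up. A row lasts 1/12 s, in which the tool goes at most 41.7 mm and 7.16 degrees, less where a joint would pass 70% of its speed; a pose out of reach is approached as far as the arm can. A call is refused whole if a number of a shift passes 4.17 or a number of a turn 0.125, either way. A call with a gripper value outside its range is refused whole. The fingers move at their own pace and stop on an object; the grip force is fixed at half the most. Time passes only in rows, so rows that do not move let the fingers close. It gives the time, the measured TCP pose, the force, the opening and the grip force at its end, in the units of the state.
- bot.read_state(): the state, without advancing time (a new reading comes with each control period).
- bot.capture(name): name is "side" or "top"; returns the picture (480x640x3 uint8, red, green, blue); there is no depth.
- bot.calibration(name): a dict with "camera_matrix" (3x3 intrinsics, pixels), "position" and "rotation" of the camera in the world. Camera axes: x right, y down, z forward; pixel columns grow to the right and rows downward; lengths in m; the calibration is good to about 2 mm. A picture is of the moment at which its call begins. calibration takes no time and is no camera call.
- bot.hand_in(): hands the job in; it is judged then, once.
The state is a dict: "t": time; "q": joint angles; "joint_vel": joint speeds; "effort": joint torques, N m; "tool_pos": TCP position; "tcp_rot": TCP orientation; "wrist_force": force on the tool from outside, world axes, zero at the start; "ft_torque": the same for the moment, N m; "gripper_width": opening from 0.0 (shut) to 1.0 (fully open); "gripper_force": force on a finger pad.
Only numpy, scipy, OpenCV 4.12 (cv2) and the standard library are available. Lean on these libraries where they do the work, as an engineer would, in place of code of your own. Each camera call takes 0.05 s, during which the arm holds its last target. There are 200 camera calls.

## Working session

There is one attempt and no reset: what is moved stays moved. The work goes in short steps, Python scripts to look and compute and a tool call to move; the robot and the scene stay as the last step left them, time stands still between calls to the robot, and variables do not carry over. Pictures are saved under pics/ and viewed, at most 10 in all, crops included, and the job is handed in when it is done.

Besides the shell and the picture viewer there is one more tool, called by a JSON object that holds its "fn" and its "kwargs". step_arm: Moves the arm, as the interface text tells. Its arguments: {"type":"object","properties":{"steps":{"type":"array"}},"required":["steps"]}

```bash
mkdir -p pics; python3 - <<'E'
from cell import bot
import cv2
for n in("top","side"):
    im=bot.capture(n); cv2.imwrite(f"pics/{n}0.png",im[:,:,::-1])
    c=bot.calibration(n); print(n,c)
print(bot.read_state())
E
```

```text
top {'camera_matrix': array([[473.77854861,   0.        , 306.23298981],
       [  0.        , 473.77854861, 237.02524257],
       [  0.        ,   0.        ,   1.        ]]), 'position': array([ 0.43422322, -0.04665069,  1.21928295]), 'rotation': array([ 0.70857449, -0.70478233,  0.02172546, -0.02705659])}
side {'camera_matrix': array([[554.82271029,   0.        , 335.12104348],
       [  0.        , 554.82271029, 236.63415394],
       [  0.        ,   0.        ,   1.        ]]), 'position': array([0.02252139, 0.95294693, 0.57002743]), 'rotation': array([-0.18775771,  0.81955815, -0.52590617,  0.1284297 ])}
{'t': 0.1, 'q': array([-1.38500780e+00,  2.76524160e-01,  1.50596301e+00,  2.02133214e-05,
        1.36067343e+00, -1.21024694e-01]), 'joint_vel': array([-8.46157793e-05, -2.50653990e-03, -2.87832838e-03,  9.49281726e-04,
        1.51080519e-04,  9.67283882e-04]), 'effort': array([ 1.62741744e-03, -4.05454266e+01, -2.37780654e+01,  7.03657279e-02,
        2.99408811e-02, -5.02423711e-05]), 'tool_pos': array([ 0.17356247, -0.54767786,  0.2047129 ]), 'tcp_rot': array([ 9.88256283e-01,  1.52803480e-01, -1.55045783e-05, -7.83881841e-04]), 'wrist_force': array([ 0.45586252, -0.43755623, -0.13012987]), 'ft_torque': array([ 0.04156633, -0.08216535, -0.02499194]), 'gripper_force': 0.0, 'gripper_width': 0.9988735638235072}
```

View pics/top0.png

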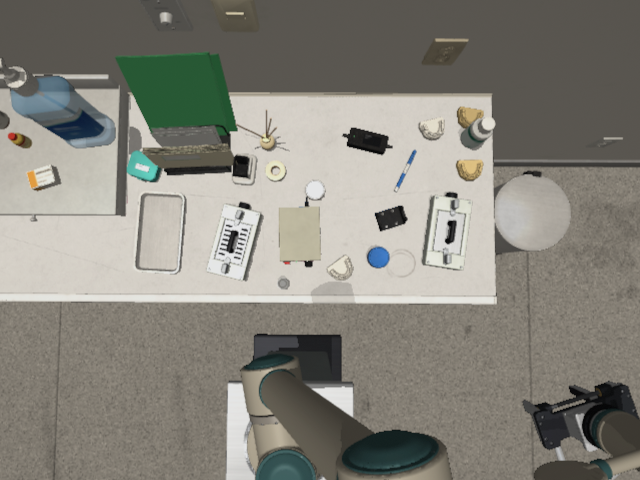

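View pics/side0.png

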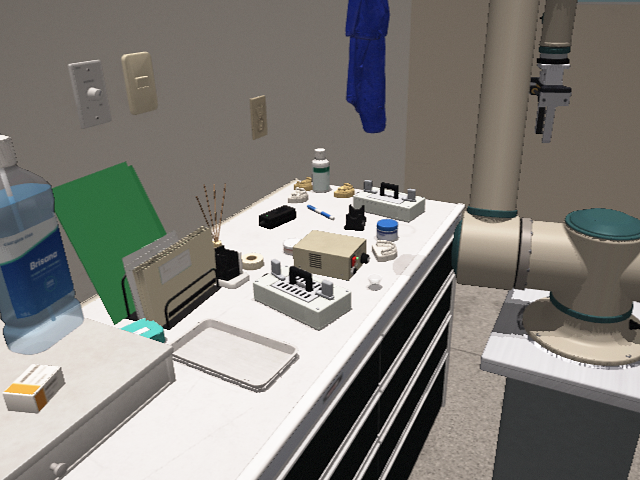

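```bash
cat > h.py <<'E'
import numpy as np, cv2
from cell import bot
from scipy.spatial.transform import Rotation as R
def ray(n,uv,z):
    c=bot.calibration(n); K=np.array(c["camera_matrix"]); r=np.array(c["rotation"]); M=R.from_quat(r).as_matrix() if r.size==4 else r
    p=np.array(c["position"]); uv=np.atleast_2d(uv).astype(float)
    d=np.c_[uv,np.ones(len(uv))]@np.linalg.inv(K).T@M.T
    return (p+d*((z-p[2])/d[:,2])[:,None])[:,:2]
def proj(n,P):
    c=bot.calibration(n); K=np.array(c["camera_matrix"]); M=R.from_quat(c["rotation"]).as_matrix()
    q=(np.atleast_2d(P)-c["position"])@M@K.T
    return q[:,:2]/q[:,2:]
E
python3 - <<'E'
from h import *
t=cv2.imread("pics/top0.png"); s=cv2.imread("pics/side0.png")
a=cv2.resize(t[180:285,410:490],None,fx=5,fy=5,interpolation=cv2.INTER_CUBIC)
b=cv2.resize(s[160:230,335:435],None,fx=4,fy=4,interpolation=cv2.INTER_CUBIC)
o=np.zeros((525,800,3),np.uint8); o[:,:400]=a; o[:280,400:]=b; cv2.imwrite("pics/crop.png",o)
hsv=cv2.cvtColor(t,cv2.COLOR_BGR2HSV); g=cv2.cvtColor(t,cv2.COLOR_BGR2GRAY)
# handle bar dark
def comps(mask,x0,x1,y0,y1,amin):
    m=np.zeros_like(mask); m[y0:y1,x0:x1]=mask[y0:y1,x0:x1]
    for c in cv2.findContours(m,cv2.RETR_EXTERNAL,cv2.CHAIN_APPROX_NONE)[0]:
        if cv2.contourArea(c)>amin: yield c
for c in comps((g<60).astype(np.uint8)*255,425,475,190,272,8): print("dark",cv2.minAreaRect(c),ray("top",[cv2.minAreaRect(c)[0]],.078))
# box top: white, brighter than counter?
print("samples", [ (p,t[p[1],p[0]].tolist()) for p in [(433,262),(430,220),(466,210),(420,220),(450,275),(478,230),(440,265),(439,230),(461,230)]])
for c in comps((g<235).astype(np.uint8)*0+((g>228).astype(np.uint8)*255),415,480,185,280,100):
    r=cv2.minAreaRect(c);print("white",r,ray("top",cv2.boxPoints(r),.042))
# tray
print("reproj corners", proj("top",[[.5,-.3,.0],[.5,.2,0]]))
b=cv2.resize(t[185:280,125:195],None,fx=1,fy=1)
print(t[232,128:192:1].mean(1).astype(int).tolist()); print(t[186:280,160].mean(1).astype(int).tolist())
E
```

```text
dark ((450.2702941894531, 231.87838745117188), (7.726752281188965, 23.015857696533203), 9.462322235107422) [[ 0.52729189 -0.38504524]]
dark ((451.2099609375, 194.52999877929688), (10.18233871459961, 3.8183767795562744), 8.130102157592773) [[ 0.61813863 -0.38870796]]
samples [((433, 262), [220, 230, 229]), ((430, 220), [99, 107, 106]), ((466, 210), [213, 225, 223]), ((420, 220), [201, 209, 214]), ((450, 275), [196, 205, 210]), ((478, 230), [199, 207, 212]), ((440, 265), [209, 221, 220]), ((439, 230), [217, 219, 219]), ((461, 230), [205, 207, 208])]
reproj corners [[408.32889513 244.70666658]
 [214.28555275 243.6944742 ]]
[208, 208, 208, 207, 206, 204, 204, 213, 223, 201, 88, 102, 102, 134, 190, 188, 188, 190, 190, 190, 190, 189, 185, 187, 187, 189, 192, 193, 192, 194, 194, 194, 195, 194, 195, 194, 193, 195, 192, 192, 193, 197, 198, 196, 196, 196, 198, 197, 199, 201, 192, 178, 211, 211, 114, 95, 147, 207, 204, 204, 205, 204, 202, 197]
[207, 207, 207, 206, 205, 210, 221, 195, 128, 112, 153, 188, 188, 188, 189, 191, 193, 194, 194, 192, 191, 191, 190, 190, 190, 192, 194, 195, 196, 197, 198, 197, 197, 195, 194, 195, 197, 196, 197, 198, 197, 195, 194, 195, 195, 195, 195, 195, 195, 195, 194, 193, 193, 193, 192, 192, 190, 190, 191, 193, 195, 195, 194, 194, 194, 195, 196, 195, 196, 196, 195, 195, 194, 192, 191, 191, 192, 192, 192, 192, 193, 194, 176, 133, 110, 183, 218, 203, 204, 205, 205, 204, 203, 204]
```

View pics/crop.png

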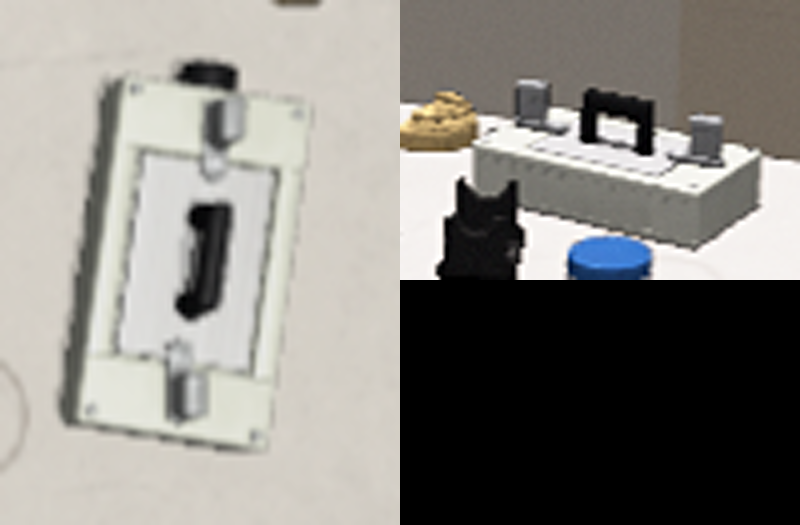

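The top view shows the plain box with top corners near (425.6,264), (435,195.6), (472.4,199.6) and (463.6,270). Its cover corners are near (438.6,210), (465.6,214.4), (461,255) and (433,250.4). The tongues are close to straight. The tray is near (160,232) and the slotted box near (234,241).

```bash
python3 - <<'E'
from h import *
crop=lambda a:(np.array(a)+.5)/5-.5+[410,180]
bx=crop([[78,420],[125,78],[312,98],[268,450]]); cv=crop([[115,352],[143,150],[278,172],[255,375]])
m=np.array([[-88,48],[88,48],[88,-48],[-88,-48],[-52,35],[52,35],[52,-35],[-52,-35]])/1000
w=ray("top",np.r_[bx,cv],.042)
for idx in (range(4),range(4,8),range(8)):
    A=m[list(idx)];B=w[list(idx)];a=A.mean(0);b=B.mean(0)
    z=((B-b)@[1,1j])@np.conj((A-a)@[1,1j]); th=np.angle(z); c=b-a@np.array([[np.cos(th),np.sin(th)],[-np.sin(th),np.cos(th)]])
    print(np.round(c,4),np.degrees(th), abs(z)/(abs((A-a)@[1,1j])**2).sum())
ux=np.array([np.cos(th),np.sin(th)])
for s in(-1,1):
    p=c+s*.068*ux
    print("pivot",p,"wing top px",proj("top",[[*p,.076]]),"side",proj("side",[[*p,.076]]), "base",proj("top",[[*p,.042]]))
print("bar px",proj("top",[[*c,.078]]),proj("side",[[*c,.078]]))
print("side corners",proj("side",[[*(c+ux*q[0]+np.array([-ux[1],ux[0]])*q[1]),.042] for q in m[:4]]))
t=cv2.imread("pics/top0.png"); g=cv2.cvtColor(t,cv2.COLOR_BGR2GRAY)
# tongue direction: tips in crop
for s,tip in((1,[212,172]),(-1,[180,345])):
    v=ray("top",crop([tip]),.045)[0]-(c+s*.068*ux); print("tongue",s,np.linalg.norm(v),np.degrees(np.arctan2(v[1],v[0])-th))
sub=g[183:282,128:192]; mk=((sub>216)|(sub<165)).astype(np.uint8)*255
mk=cv2.morphologyEx(mk,cv2.MORPH_CLOSE,np.ones((3,3)))
cs=max(cv2.findContours(mk,cv2.RETR_EXTERNAL,cv2.CHAIN_APPROX_NONE)[0],key=cv2.contourArea)
r=cv2.minAreaRect(cs); bp=cv2.boxPoints(r)+[128,183]; W=ray("top",bp,.015)
print("tray",r,W,W.mean(0),[np.linalg.norm(W[i]-W[i-1]) for i in(1,2)],[np.degrees(np.arctan2(*(W[i]-W[i-1])[::-1])) for i in (1,2)])
cv2.imwrite("pics/dbg.png",mk); print(proj("side",np.c_[W,[.015]*4]))
E
```

```text
[ 0.5306 -0.392 ] -8.05673752588164 0.9916319706495177
[ 0.5299 -0.3929] -8.32945117152973 0.982705532650971
[ 0.5303 -0.3925] -8.132901156849776 0.9891204519692974
pivot [ 0.46294698 -0.38283639] wing top px [[449.51423633 258.59951309]] side [[411.72586148 187.95910626]] base [[445.47495711 258.92254795]]
pivot [ 0.59757917 -0.40207627] wing top px [[456.62029806 203.08939681]] side [[367.85059683 179.21624585]] base [[452.40845143 205.00153323]]
bar px [[453.33179472 230.66554696]] [[389.29445553 182.78521236]]
side corners [[409.51131378 206.97369794]
 [352.4390276  194.43977454]
 [370.4534859  184.75721285]
 [425.90273766 196.11004418]]
tongue 1 0.023075023216456967 182.48430218958487
tongue -1 0.025459088265161658 8.52674477176605
tray ((31.726905822753906, 49.019447326660156), (48.934852600097656, 81.84275817871094), 4.899092674255371) [[0.42934155 0.40553423]
 [0.63866747 0.39400614]
 [0.6283785  0.26808861]
 [0.41945878 0.28108028]] [0.52896158 0.33717732] [np.float64(0.20964312774267346), np.float64(0.12633719735256302)] [np.float64(-3.1522357028500947), np.float64(-94.67137345276701)]
[[259.22178875 387.64910489]
 [158.69032829 348.35730933]
 [210.31730118 313.27257512]
 [304.91047676 345.31668958]]
```

{"fn": "step_arm", "kwargs": {"steps": [0, 0, 0.112, 0, 0, 0, 1, 0, 0, 0.112, 0, 0, 0, 1, 0, 0, 0.112, 0, 0, 0, 1, 0, 0, 0.112, 0, 0, 0, 1, 0, 0, 0, 2.19, -1.7, 0.46, 1, 0, 0, 0, 2.19, -1.7, 0.46, 1, 0, 0, 0, 2.19, -1.7, 0.46, 1, 0, 0, 0, 2.19, -1.7, 0.46, 1, 0, 0, 0, 2.19, -1.7, 0.46, 1, 0, 0, 0, 2.19, -1.7, 0.46, 1, 0, 0, 0, 2.19, -1.7, 0.46, 1, 0, 0, 0, 2.19, -1.7, 0.46, 1, 0, 0, 0, 2.19, -1.7, 0.46, 1, 0, 0, 0, 2.19, -1.7, 0.46, 1, 0, 0, 0, 2.19, -1.7, 0.46, 1, 0, 0, 0, 2.19, -1.7, 0.46, 1, 0, 0, 0, 0, 0, 0, 1, 0, 0, 0, 0, 0, 0, 1]}}

```text
t: 1.6
tool_pos: [0.4631, -0.3821, 0.1494]
tcp_rot: [0.998, -0.069, -0.001, -0.0]
wrist_force: [-0.9, 0.1, -0.4]
gripper_width: 1.002
gripper_force: 0.0
```

```bash
cat >> h.py <<'E'
def delta(x,y,z,yaw):
    "print remaining turn (tool rz, rad) and shift (cm, tool axes after turn) to reach the target"
    s=bot.read_state(); M=R.from_quat(s["tcp_rot"]).as_matrix(); now=np.degrees(np.arctan2(M[1,0],M[0,0]))
    a=np.radians(yaw); d=np.array([x,y,z])-s["tool_pos"]
    print("t",round(s["t"],2),"pos",np.round(s["tool_pos"],4),"yaw",round(now,1),"tilt",np.round(M[:2,2],3),"F",np.round(s["wrist_force"],1),"T",np.round(s["ft_torque"],2),"grip",round(s["gripper_width"]*94,1),round(s["gripper_force"],1))
    print("rz",round(-np.radians((yaw-now+180)%360-180),3),"cm",np.round(100*np.array([d@[np.cos(a),np.sin(a),0],d@[np.sin(a),-np.cos(a),0],-d[2]]),2))
E
python3 - <<'E'
from h import *
delta(.463,-.383,.048,-8.1)
im=bot.capture("top"); cv2.imwrite("pics/t1.png",cv2.resize(im[170:290,380:500,::-1],None,fx=5,fy=5))
E
```

```text
t 1.6 pos [ 0.4631 -0.3821  0.1494] yaw -7.9 tilt [-0.001  0.001] F [-0.9  0.1 -0.4] T [-0.03 -0.02  0.02] grip 94.2 0.0
rz 0.003 cm [1.000e-02 9.000e-02 1.014e+01]
```

{"fn": "step_arm", "kwargs": {"steps": [0, 0, 0, 0, 0.09, 1.7, 1, 0, 0, 0, 0, 0, 1.7, 1, 0, 0, 0, 0, 0, 1.7, 1, 0, 0, 0, 0, 0, 1.7, 1, 0, 0, 0, 0, 0, 1.7, 1, 0, 0, 0, 0, 0, 1.6, 1, 0, 0, 0, 0, 0, 0, 1, 0, 0, 0, 0, 0, 0, 0.3, 0, 0, 0, 0, 0, 0, 0.3, 0, 0, 0, 0, 0, 0, 0.3, 0, 0, 0, 0, 0, 0, 0.3, 0, 0, 0, 0, 0, 0, 0, 0, 0, 0, 0, 0, 0, 0, 0, 0, 0, 0, 0, 0, 0, 0, 0, 0, 0, 0, 0, 0, 0, 0, 0, 0, 0, 0, 0, 0, 0, 0, 0, 0, 0, 0]}}

```text
t: 3.07
tool_pos: [0.4624, -0.384, 0.0493]
tcp_rot: [0.998, -0.07, -0.0, 0.0]
wrist_force: [-0.7, 0.2, 0.4]
gripper_width: 0.327
gripper_force: 0.0
```

```bash
python3 - <<'E'
from h import *
delta(.463,-.383,.048,-8.1)
im=bot.capture("side"); cv2.imwrite("pics/s1.png",cv2.resize(im[90:230,330:470,::-1],None,fx=4,fy=4,interpolation=cv2.INTER_CUBIC))
E
```

```text
t 3.07 pos [ 0.4624 -0.384   0.0493] yaw -8.1 tilt [-0. -0.] F [-0.7  0.2  0.4] T [0.05 0.04 0.02] grip 30.7 0.0
rz 0.0 cm [ 0.04 -0.11  0.13]
```

View pics/s1.png

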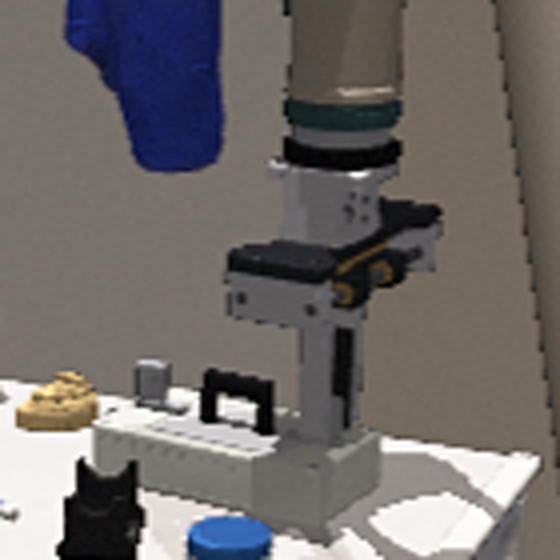

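The side view shows the fingers straddling the near wing, around crop (330,400), still closing and clear of the handle.

{"fn": "step_arm", "kwargs": {"steps": [0, 0, 0, 0, 0, 0, 0, 0, 0, 0, 0, 0, 0, 0, 0, 0, 0, 0, 0, 0, 0, 0, 0, 0, 0, 0, 0, 0, 0, 0, 0, 0, 0, 0, 0, 0, 0, 0, 0, 0, 0, 0, 0, 0, 0, 0, 0, 0, 0, 0, 0, 0, 0, 0, 0, 0]}}

```text
t: 3.78
tool_pos: [0.4624, -0.3835, 0.0492]
tcp_rot: [0.998, -0.071, -0.0, -0.0]
wrist_force: [1.0, 3.3, 1.9]
gripper_width: 0.127
gripper_force: 29.7
```

```bash
python3 - <<'E'
from h import *
delta(.463,-.383,.048,-8.1)
E
```

```text
t 3.78 pos [ 0.4624 -0.3835  0.0492] yaw -8.1 tilt [-0.     0.001] F [1.  3.3 1.9] T [ 0.68 -0.09  0.01] grip 11.9 29.7
rz 0.0 cm [ 0.05 -0.06  0.12]
```

{"fn": "step_arm", "kwargs": {"steps": [0, 0, -0.1, 0, 0, 0, 0, 0, 0, -0.1, 0, 0, 0, 0, 0, 0, -0.1, 0, 0, 0, 0, 0, 0, -0.1, 0, 0, 0, 0, 0, 0, -0.1, 0, 0, 0, 0, 0, 0, -0.1, 0, 0, 0, 0, 0, 0, -0.1, 0, 0, 0, 0, 0, 0, -0.1, 0, 0, 0, 0]}}

```text
t: 4.45
tool_pos: [0.4627, -0.3844, 0.0492]
tcp_rot: [0.945, 0.326, 0.0, 0.0]
wrist_force: [1.2, 1.2, 0.4]
gripper_width: 0.129
gripper_force: 29.9
```

{"fn": "step_arm", "kwargs": {"steps": [0, 0, -0.1, 0, 0, 0, 0, 0, 0, -0.1, 0, 0, 0, 0, 0, 0, -0.1, 0, 0, 0, 0, 0, 0, -0.1, 0, 0, 0, 0, 0, 0, -0.1, 0, 0, 0, 0, 0, 0, -0.1, 0, 0, 0, 0, 0, 0, -0.1, 0, 0, 0, 0, 0, 0, 0, 0, 0, 0, 0, 0, 0, 0, 0, 0, 0, 0]}}

```text
t: 5.2
tool_pos: [0.4634, -0.3848, 0.0492]
tcp_rot: [0.779, 0.627, 0.0, 0.001]
wrist_force: [3.0, 0.6, -2.9]
gripper_width: 0.127
gripper_force: 29.8
```

```bash
python3 - <<'E'
from h import *
delta(.463,-.383,.048,78)
E
```

```text
t 5.2 pos [ 0.4634 -0.3848  0.0492] yaw 77.7 tilt [ 0.002 -0.001] F [ 3.   0.6 -2.9] T [ 0.09 -0.74  0.03] grip 11.9 29.8
rz -0.005 cm [ 0.17 -0.08  0.12]
```

{"fn": "step_arm", "kwargs": {"steps": [0, 0, 0, 0, 0, 0, 0.3, 0, 0, 0, 0, 0, 0, 0.3, 0, 0, 0, 0, 0, 0, 0.3, 0, 0, 0, 0, 0, -1, 0.3, 0, 0, 0, 0, 0, -2, 0.3, 0, 0, 0, 0, 0, -3, 0.3, 0, 0, 0, 0, 0, -3, 0.3, 0, 0, 0.125, 0, 0, 0, 1, 0, 0, 0.125, 0, 0, 0, 1, 0, 0, 0.125, 0, 0, 0, 1, 0, 0, 0.125, 0, 0, 0, 1, 0, 0, 0.125, 0, 0, 0, 1, 0, 0, 0.125, 0, 0, 0, 1, 0, 0, 0.125, 0, 0, 0, 1, 0, 0, 0.125, 0, 0, 0, 1, 0, 0, 0.125, 0, 0, 0, 1, 0, 0, 0.125, 0, 0, 0, 1, 0, 0, 0.125, 0, 0, 0, 1, 0, 0, 0.125, 0, 0, 0, 1, 0, 0, 0, 0, 0, 0, 1]}}

```text
t: 6.87
tool_pos: [0.4622, -0.3843, 0.1402]
tcp_rot: [0.997, -0.072, 0.0, 0.0]
wrist_force: [0.0, -0.4, 0.1]
gripper_width: 1.003
gripper_force: 0.0
```

{"fn": "step_arm", "kwargs": {"steps": [0, 0, 0, 2.72, 0, 0, 1, 0, 0, 0, 2.72, 0, 0, 1, 0, 0, 0, 2.72, 0, 0, 1, 0, 0, 0, 2.72, 0, 0, 1, 0, 0, 0, 2.72, 0, 0, 1, 0, 0, 0, 0, 0, 0, 1, 0, 0, 0, 0, 0, 0, 1]}}

```text
t: 7.45
tool_pos: [0.5977, -0.4031, 0.1389]
tcp_rot: [0.998, -0.069, -0.0, 0.0]
wrist_force: [-0.2, 0.4, 0.1]
gripper_width: 1.0
gripper_force: 0.0
```

```bash
python3 - <<'E'
from h import *
delta(.598,-.403,.049,-8.1)
im=bot.capture("side"); cv2.imwrite("pics/s2.png",cv2.resize(im[90:230,330:470,::-1],None,fx=4,fy=4,interpolation=cv2.INTER_CUBIC))
E
```

```text
t 7.45 pos [ 0.5977 -0.4031  0.1389] yaw -7.9 tilt [-0.001  0.   ] F [-0.2  0.4  0.1] T [0.04 0.04 0.05] grip 94.0 0.0
rz 0.004 cm [ 0.03 -0.01  8.99]
```

View pics/s2.png

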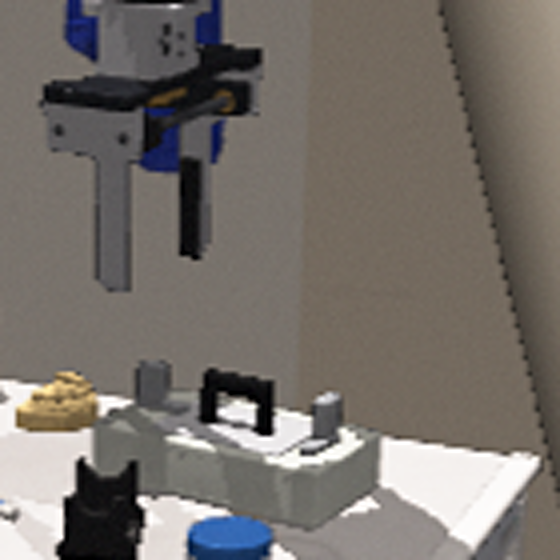

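The near button, around crop (325,430), is now turned aside with its tongue toward the camera. The gripper hangs open above the far wing.

{"fn": "step_arm", "kwargs": {"steps": [0, 0, 0, 0, 0, 1.8, 1, 0, 0, 0, 0, 0, 1.8, 1, 0, 0, 0, 0, 0, 1.8, 1, 0, 0, 0, 0, 0, 1.8, 1, 0, 0, 0, 0, 0, 1.8, 1, 0, 0, 0, 0, 0, 0, 0.2, 0, 0, 0, 0, 0, 0, 0.2, 0, 0, 0, 0, 0, 0, 0.2, 0, 0, 0, 0, 0, 0, 0.2, 0, 0, 0, 0, 0, 0, 0.2, 0, 0, 0, 0, 0, 0, 0.2, 0, 0, 0, 0, 0, 0, 0.2, 0, 0, 0, 0, 0, 0, 0, 0, 0, 0, 0, 0, 0, 0, 0, 0, 0, 0, 0, 0, 0, 0, 0, 0, 0, 0, 0, 0, 0, 0, 0, 0, 0, 0, 0, 0, 0, 0, 0, 0, 0, 0, 0, 0, 0, 0, 0, 0, 0]}}

```text
t: 9.08
tool_pos: [0.597, -0.4037, 0.0492]
tcp_rot: [0.998, -0.07, -0.0, 0.0]
wrist_force: [0.1, -1.0, -0.3]
gripper_width: 0.13
gripper_force: 29.6
```

{"fn": "step_arm", "kwargs": {"steps": [0, 0, 0, 0, 0, 0, 0, 0, 0, 0, 0, 0, 0, 0, 0, 0, 0, 0, 0, 0, 0]}}

```text
t: 9.33
tool_pos: [0.597, -0.4037, 0.0492]
tcp_rot: [0.998, -0.071, -0.0, 0.0]
wrist_force: [-1.0, -1.6, -1.6]
gripper_width: 0.126
gripper_force: 29.6
```

{"fn": "step_arm", "kwargs": {"steps": [0, 0, -0.1, 0, 0, 0, 0, 0, 0, -0.1, 0, 0, 0, 0, 0, 0, -0.1, 0, 0, 0, 0, 0, 0, -0.1, 0, 0, 0, 0, 0, 0, -0.1, 0, 0, 0, 0, 0, 0, -0.1, 0, 0, 0, 0, 0, 0, -0.1, 0, 0, 0, 0, 0, 0, -0.1, 0, 0, 0, 0]}}

```text
t: 10.0
tool_pos: [0.5972, -0.4047, 0.0493]
tcp_rot: [0.945, 0.326, -0.0, 0.001]
wrist_force: [0.8, -3.7, -1.7]
gripper_width: 0.124
gripper_force: 29.8
```

{"fn": "step_arm", "kwargs": {"steps": [0, 0, -0.1, 0, 0, 0, 0, 0, 0, -0.1, 0, 0, 0, 0, 0, 0, -0.1, 0, 0, 0, 0, 0, 0, -0.1, 0, 0, 0, 0, 0, 0, -0.1, 0, 0, 0, 0, 0, 0, -0.1, 0, 0, 0, 0, 0, 0, -0.1, 0, 0, 0, 0, 0, 0, 0, 0, 0, 0, 0, 0, 0, 0, 0, 0, 0, 0]}}

```text
t: 10.75
tool_pos: [0.5979, -0.4051, 0.0492]
tcp_rot: [0.779, 0.628, -0.0, 0.002]
wrist_force: [1.9, -5.3, -4.4]
gripper_width: 0.121
gripper_force: 29.7
```

{"fn": "step_arm", "kwargs": {"steps": [0, 0, 0, 0, 0, 0, 0.3, 0, 0, 0, 0, 0, 0, 0.3, 0, 0, 0, 0, 0, 0, 0.3, 0, 0, 0, 0, 0, -1, 0.3, 0, 0, 0, 0, 0, -2, 0.3, 0, 0, 0, 0, 0, -3, 0.3, 0, 0, 0, 0, 0, -3, 0.3, 0, 0, 0.125, 0, 0, 0, 0.6, 0, 0, 0.125, 0, 0, 0, 0.6, 0, 0, 0.125, 0, 0, 0, 0.6, 0, 0, 0.125, 0, 0, 0, 0.6, 0, 0, 0.125, 0, 0, 0, 0.6, 0, 0, 0.125, 0, 0, 0, 0.6, 0, 0, 0.125, 0, 0, 0, 0.6, 0, 0, 0.125, 0, 0, 0, 0.6, 0, 0, 0.125, 0, 0, 0, 0.6, 0, 0, 0.125, 0, 0, 0, 0.6, 0, 0, 0.125, 0, 0, 0, 0.6, 0, 0, 0.125, 0, 0, 0, 0.6, 0, 0, 0, 0, 0, 0, 0.6]}}

```text
t: 12.42
tool_pos: [0.5971, -0.4029, 0.1402]
tcp_rot: [0.997, -0.072, 0.0, 0.0]
wrist_force: [-0.4, 0.1, 0.1]
gripper_width: 0.603
gripper_force: 0.0
```

{"fn": "step_arm", "kwargs": {"steps": [0, 0, 0, -2.25, 0, 0, 0.6, 0, 0, 0, -2.25, 0, 0, 0.6, 0, 0, 0, -2.3, 0, 0, 0.6, 0, 0, 0, 0, 0, 0, 0.6, 0, 0, 0, 0, 0, 0, 0.6]}}

```text
t: 12.83
tool_pos: [0.5294, -0.3936, 0.1403]
tcp_rot: [0.998, -0.07, 0.001, 0.0]
wrist_force: [-0.1, 0.9, -0.7]
gripper_width: 0.603
gripper_force: 0.0
```

```bash
python3 - <<'E'
from h import *
delta(.530,-.3935,.054,-8.1)
im=bot.capture("side"); cv2.imwrite("pics/s3.png",cv2.resize(im[90:230,330:470,::-1],None,fx=4,fy=4,interpolation=cv2.INTER_CUBIC))
E
```

```text
t 12.83 pos [ 0.5294 -0.3936  0.1403] yaw -8.0 tilt [ 0.001 -0.   ] F [-0.1  0.9 -0.7] T [ 0.05 -0.02  0.01] grip 56.6 0.0
rz 0.001 cm [ 0.05 -0.01  8.63]
```

View pics/s3.png

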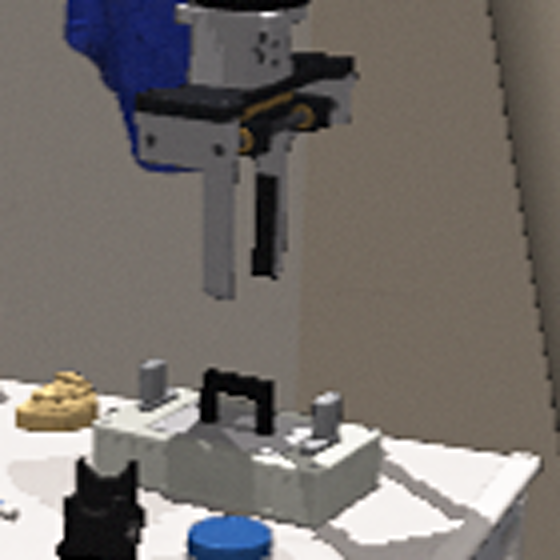

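Both wings, near crop (152,385) and (325,420), are edge-on, and the cover is still seated. Next I grasp the bar.

{"fn": "step_arm", "kwargs": {"steps": [0, 0, 0, 0, 0, 2.2, 0.6, 0, 0, 0, 0, 0, 2.2, 0.6, 0, 0, 0, 0, 0, 2.2, 0.6, 0, 0, 0, 0, 0, 2.1, 0.6, 0, 0, 0, 0, 0, 0, 0.2, 0, 0, 0, 0, 0, 0, 0.2, 0, 0, 0, 0, 0, 0, 0.2, 0, 0, 0, 0, 0, 0, 0.2, 0, 0, 0, 0, 0, 0, 0, 0, 0, 0, 0, 0, 0, 0, 0, 0, 0, 0, 0, 0, 0, 0, 0, 0, 0, 0, 0, 0, 0, 0, 0, 0, 0, 0, 0, 0, 0, 0, 0, 0, 0, 0, 0, 0, 0, 0, 0, 0, 0]}}

```text
t: 14.13
tool_pos: [0.5301, -0.3939, 0.0532]
tcp_rot: [0.998, -0.071, 0.001, 0.0]
wrist_force: [-2.3, 1.4, 5.3]
gripper_width: 0.123
gripper_force: 30.0
```

{"fn": "step_arm", "kwargs": {"steps": [0, 0, 0, 0, 0, -0.4, 0, 0, 0, 0, 0, 0, -0.4, 0, 0, 0, 0, 0, 0, -0.4, 0, 0, 0, 0, 0, 0, -0.8, 0, 0, 0, 0, 0, 0, -2, 0, 0, 0, 0, 0, 0, -3, 0, 0, 0, 0, 0, 0, -3, 0, 0, 0, 0, 0, 0, -3, 0, 0, 0, 0, 0, 0, 0, 0]}}

```text
t: 14.88
tool_pos: [0.5327, -0.3963, 0.1898]
tcp_rot: [0.997, -0.071, 0.005, 0.004]
wrist_force: [0.6, 0.1, -0.4]
gripper_width: 0.123
gripper_force: 30.0
```

```bash
python3 - <<'E'
from h import *
delta(.529,.341,.18,-4)
im=bot.capture("side"); cv2.imwrite("pics/s4.png",cv2.resize(im[60:230,320:490,::-1],None,fx=3.4,fy=3.4,interpolation=cv2.INTER_CUBIC))
t=cv2.imread("pics/side0.png")[300:400,140:320]; cv2.imwrite("pics/tr.png",cv2.resize(t,None,fx=4,fy=4))
im=bot.capture("top"); cv2.imwrite("pics/tb.png",im[:,:,::-1])
E
```

```text
t 14.88 pos [ 0.5327 -0.3963  0.1898] yaw -8.1 tilt [ 0.01  -0.009] F [ 0.6  0.1 -0.4] T [-0.   -0.06 -0.06] grip 11.6 30.0
rz -0.071 cm [ -5.51 -73.52   0.98]
```

View pics/s4.png

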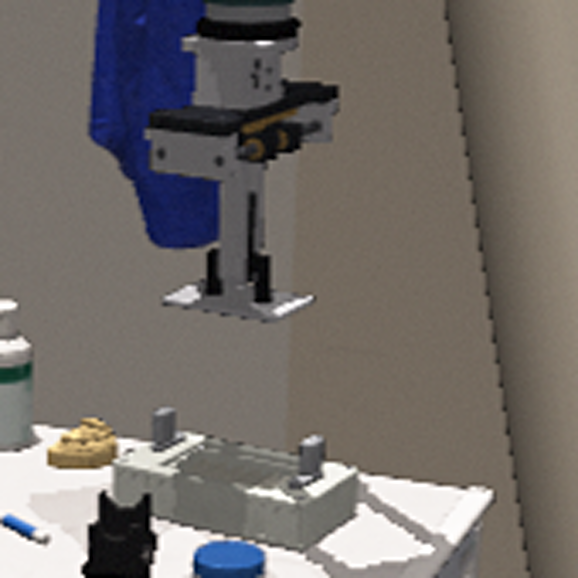

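View pics/tr.png

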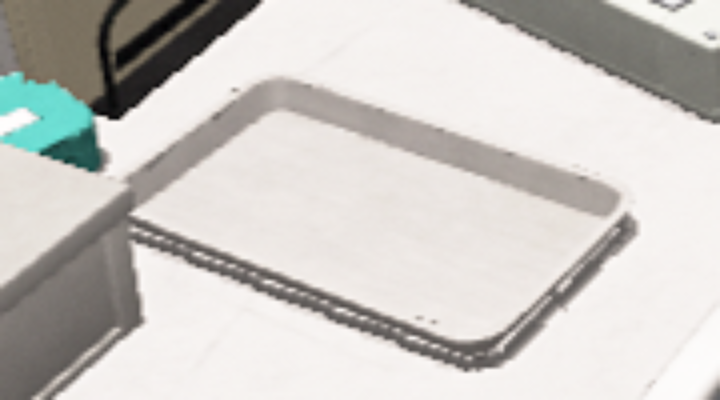

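The cover is lifted and level, with the recess empty and the buttons aside. The tray corners in the side view agree with a centre near (0.529, 0.341).

{"fn": "step_arm", "kwargs": {"steps": [0, 0, -0.071, 0, 0, 0, 0, 0, 0, 0, -0.1, -1.2, 0, 0, 0, 0, 0, -0.19, -2.5, 0, 0, 0, 0, 0, -0.19, -2.5, 0, 0, 0, 0, 0, -0.19, -2.5, 0, 0, 0, 0, 0, -0.19, -2.5, 0, 0, 0, 0, 0, -0.19, -2.5, 0, 0, 0, 0, 0, -0.19, -2.5, 0, 0, 0, 0, 0, -0.19, -2.5, 0, 0, 0, 0, 0, -0.19, -2.5, 0, 0, 0, 0, 0, -0.19, -2.5, 0, 0, 0, 0, 0, -0.19, -2.5, 0, 0, 0, 0, 0, -0.19, -2.5, 0, 0, 0, 0, 0, -0.19, -2.5, 0, 0, 0, 0, 0, -0.19, -2.5, 0, 0, 0, 0, 0, -0.19, -2.5, 0, 0, 0, 0, 0, -0.19, -2.5, 0, 0]}}

```text
t: 16.4
tool_pos: [0.5254, -0.0034, 0.1805]
tcp_rot: [0.999, -0.036, -0.002, -0.0]
wrist_force: [-0.5, -0.1, -0.5]
gripper_width: 0.121
gripper_force: 30.0
```

{"fn": "step_arm", "kwargs": {"steps": [0, 0, 0, -0.19, -2.5, 0, 0, 0, 0, 0, -0.19, -2.5, 0, 0, 0, 0, 0, -0.19, -2.5, 0, 0, 0, 0, 0, -0.19, -2.5, 0, 0, 0, 0, 0, -0.19, -2.5, 0, 0, 0, 0, 0, -0.19, -2.5, 0, 0, 0, 0, 0, -0.19, -2.5, 0, 0, 0, 0, 0, -0.19, -2.5, 0, 0, 0, 0, 0, -0.19, -2.5, 0, 0, 0, 0, 0, -0.19, -2.5, 0, 0, 0, 0, 0, -0.19, -2.5, 0, 0, 0, 0, 0, -0.19, -2.5, 0, 0, 0, 0, 0, -0.19, -2.5, 0, 0, 0, 0, 0, -0.1, -1.2, 0, 0, 0, 0, 0, 0, 0, 0, 0, 0, 0, 0, 0, 0, 0, 0, 0, 0, 0, 0, 0, 0, 0, 0]}}

```text
invalid input at $.steps: expected a multiple of 7 numbers
```

```bash
python3 - <<'E'
from h import *
delta(.529,.341,.0205,-4)
E
```

```text
t 16.4 pos [ 0.5254 -0.0034  0.1805] yaw -4.1 tilt [-0.004  0.001] F [-0.5 -0.1 -0.5] T [ 0.03  0.04 -0.02] grip 11.3 30.0
rz -0.002 cm [ -2.04 -34.38  16.  ]
```

{"fn": "step_arm", "kwargs": {"steps": [0, 0, 0, -0.16, -2.5, 0, 0, 0, 0, 0, -0.16, -2.5, 0, 0, 0, 0, 0, -0.16, -2.5, 0, 0, 0, 0, 0, -0.16, -2.5, 0, 0, 0, 0, 0, -0.16, -2.5, 0, 0, 0, 0, 0, -0.16, -2.5, 0, 0, 0, 0, 0, -0.16, -2.5, 0, 0, 0, 0, 0, -0.16, -2.5, 0, 0, 0, 0, 0, -0.16, -2.5, 0, 0, 0, 0, 0, -0.16, -2.5, 0, 0, 0, 0, 0, -0.16, -2.5, 0, 0, 0, 0, 0, -0.16, -2.5, 0, 0, 0, 0, 0, -0.1, -1.5, 0, 0, 0, 0, 0, 0, 0, 0, 0, 0, 0, 0, 0, 0, 0, 0]}}

```text
t: 17.65
tool_pos: [0.5282, 0.31, 0.181]
tcp_rot: [0.999, -0.035, -0.001, 0.001]
wrist_force: [-0.5, -0.0, -1.4]
gripper_width: 0.12
gripper_force: 30.0
```

```bash
python3 - <<'E'
from h import *
delta(.529,.341,.0205,-4)
im=bot.capture("side"); cv2.imwrite("pics/s5.png",im[100:440,60:500,::-1])
E
```

```text
t 17.65 pos [0.5282 0.31   0.181 ] yaw -4.0 tilt [-0.002 -0.002] F [-0.5 -0.  -1.4] T [-0.01 -0.02  0.04] grip 11.3 30.0
rz 0.001 cm [-0.14 -3.1  16.05]
```

View pics/s5.png

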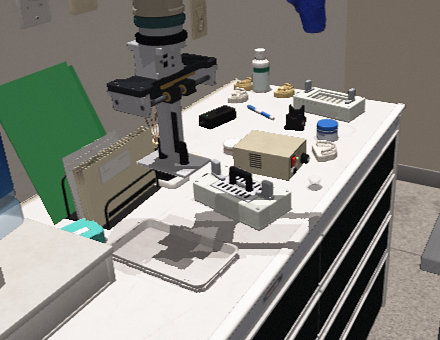

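The cover hangs level near crop (178,165), short of the tray centre at (175,250). The slotted cover is undisturbed.

{"fn": "step_arm", "kwargs": {"steps": [0, 0, 0, -0.07, -1.6, 0, 0, 0, 0, 0, -0.07, -1.5, 0, 0, 0, 0, 0, 0, 0, 0, 0, 0, 0, 0, 0, 0, 2, 0, 0, 0, 0, 0, 0, 2.5, 0, 0, 0, 0, 0, 0, 2.5, 0, 0, 0, 0, 0, 0, 2.5, 0, 0, 0, 0, 0, 0, 2.5, 0, 0, 0, 0, 0, 0, 1.5, 0, 0, 0, 0, 0, 0, 0.8, 0, 0, 0, 0, 0, 0, 0.5, 0, 0, 0, 0, 0, 0, 0, 0, 0, 0, 0, 0, 0, 0, 0, 0, 0, 0, 0, 0, 0, 0, 0]}}

```text
invalid input at $.steps: expected a multiple of 7 numbers
```

```bash
python3 - <<'E'
from h import *
delta(.529,.341,.0200,-4)
E
```

```text
t 17.7 pos [0.5285 0.3092 0.1813] yaw -4.0 tilt [-0.002 -0.002] F [-0.1 -0.1 -1.5] T [ 0.   -0.01  0.04] grip 11.9 30.0
rz -0.0 cm [-0.17 -3.18 16.13]
```

{"fn": "step_arm", "kwargs": {"steps": [0, 0, 0, -0.07, -1.6, 0, 0, 0, 0, 0, -0.07, -1.5, 0, 0, 0, 0, 0, 0, 0, 0, 0, 0, 0, 0, 0, 0, 2.0, 0, 0, 0, 0, 0, 0, 2.5, 0, 0, 0, 0, 0, 0, 2.5, 0, 0, 0, 0, 0, 0, 2.5, 0, 0, 0, 0, 0, 0, 2.5, 0, 0, 0, 0, 0, 0, 1.5, 0, 0, 0, 0, 0, 0, 0.8, 0, 0, 0, 0, 0, 0, 0.5, 0, 0, 0, 0, 0, 0, 0, 0, 0, 0, 0, 0, 0, 0, 0]}}

```text
t: 18.78
tool_pos: [0.531, 0.3414, 0.0351]
tcp_rot: [0.999, -0.035, 0.001, -0.0]
wrist_force: [0.3, 1.1, -1.5]
gripper_width: 0.127
gripper_force: 30.0
```

```bash
python3 - <<'E'
from h import *
delta(.529,.341,.0200,-4)
E
```

```text
t 18.78 pos [0.531  0.3414 0.0351] yaw -4.0 tilt [0.001 0.001] F [ 0.3  1.1 -1.5] T [0.04 0.02 0.03] grip 11.9 30.0
rz -0.0 cm [-0.19  0.05  1.51]
```

{"fn": "step_arm", "kwargs": {"steps": [0, 0, 0, 0, 0, 0.5, 0, 0, 0, 0, 0, 0, 0.4, 0, 0, 0, 0, 0, 0, 0.3, 0, 0, 0, 0, 0, 0, 0.2, 0, 0, 0, 0, 0, 0, 0.1, 0, 0, 0, 0, 0, 0, 0, 0, 0, 0, 0, 0, 0, 0, 0]}}

```text
t: 19.37
tool_pos: [0.5302, 0.3411, 0.0192]
tcp_rot: [0.999, -0.035, 0.0, 0.0]
wrist_force: [0.2, 0.1, -0.6]
gripper_width: 0.125
gripper_force: 30.0
```

```bash
python3 - <<'E'
from h import *
delta(.529,.341,.0192,-4)
E
```

```text
t 19.37 pos [0.5302 0.3411 0.0192] yaw -4.0 tilt [ 0. -0.] F [ 0.2  0.1 -0.6] T [-0.02  0.05 -0.02] grip 11.8 30.0
rz -0.0 cm [-0.12  0.02  0.  ]
```

At floor height with light contact. Now release slowly and retreat.

{"fn": "step_arm", "kwargs": {"steps": [0, 0, 0, 0, 0, 0.05, 0, 0, 0, 0, 0, 0, 0, 0.2, 0, 0, 0, 0, 0, 0, 0.4, 0, 0, 0, 0, 0, 0, 0.4, 0, 0, 0, 0, 0, 0, 0.4, 0, 0, 0, 0, 0, 0, 0.4, 0, 0, 0, 0, 0, -1, 0.4, 0, 0, 0, 0, 0, -2, 0.4, 0, 0, 0, 0, 0, -3, 0.4, 0, 0, 0, 0, 0, -3, 0.4, 0, 0, 0, 0, 0, -3, 0.4, 0, 0, 0, 0, 0, -3, 0.4, 0, 0, 0, 0, 0, -3, 0.4, 0, 0, 0, 0, 0, 0, 0.4]}}

```text
t: 20.53
tool_pos: [0.5336, 0.3429, 0.2068]
tcp_rot: [0.999, -0.035, 0.006, -0.003]
wrist_force: [0.2, 0.8, 0.5]
gripper_width: 0.404
gripper_force: 0.0
```

{"fn": "step_arm", "kwargs": {"steps": [0, 0, 0, -1.5, 2.5, 0, 0.4, 0, 0, 0, -1.5, 2.5, 0, 0.4, 0, 0, 0, -1.5, 2.5, 0, 0.4, 0, 0, 0, -1.5, 2.5, 0, 0.4, 0, 0, 0, -1.5, 2.5, 0, 0.4, 0, 0, 0, -1.5, 2.5, 0, 0.4, 0, 0, 0, -1.5, 2.5, 0, 0.4, 0, 0, 0, -1.5, 2.5, 0, 0.4, 0, 0, 0, -1.5, 2.5, 0, 0.4, 0, 0, 0, -1.5, 2.5, 0, 0.4, 0, 0, 0, 0, 0, 0, 0.4, 0, 0, 0, 0, 0, 0, 0.4]}}

```text
t: 21.53
tool_pos: [0.3624, 0.1017, 0.1992]
tcp_rot: [0.999, -0.036, 0.001, -0.0]
wrist_force: [-0.7, 0.1, 0.6]
gripper_width: 0.4
gripper_force: 0.0
```

```bash
python3 - <<'E'
from h import *
delta(.529,.341,.0192,-4)
a=bot.capture("top"); b=bot.capture("side"); o=np.zeros((600,800,3),np.uint8)
f=lambda i:cv2.resize(i,(400,300),interpolation=cv2.INTER_CUBIC)
o[:300,:400]=f(a[180:285,110:250]); o[:300,400:]=f(b[290:410,140:300]); o[300:,:400]=f(a[180:285,380:520]); o[300:,400:]=f(b[140:245,330:470])
cv2.imwrite("pics/fin.png",o[:,:,::-1])
E
```

```text
t 21.53 pos [0.3624 0.1017 0.1992] yaw -4.2 tilt [0.001 0.   ] F [-0.7  0.1  0.6] T [ 0.01 -0.08 -0.03] grip 37.6 0.0
rz -0.003 cm [ 14.95 -25.04  18.  ]
```

View pics/fin.png

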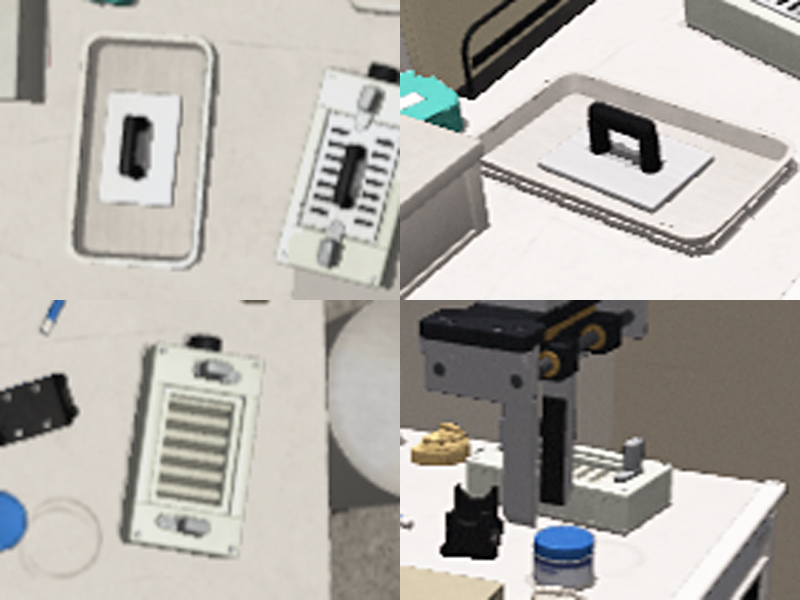

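The cover lies flat, handle up and lengthwise, near the middle of the tray. Both buttons on its box are fully aside, the slotted cover is in place, and the arm is clear.

```bash
python3 -c "
from cell import bot
print(bot.hand_in())"
```

```text
the job is handed in; nothing more can be done
None
```

I turned both of the plain box's buttons aside and laid its cover flat in the tray, handle up and lengthwise; the slotted cover wasn't touched, and I handed the job in at about 21.6 s with no verdict returned.

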